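# Scan the pigment tin, then draw the rail lock's plunger and hold it out

## Task

Get the print rail ready for its next repeat: turn the pigment tin on its pad so that its barcode panel squarely faces the scanner, leaving it standing on the pad, and let go of it. Then take the knob of the rail lock's sprung plunger, pull it straight back as far as it goes so that the pin is clear of its hole in the index bar, and finish while still holding it there, so that a colleague can shift the rail. Do not tip the tin over, and leave the other things where they are.

Things in the scene. Friction and masses are not known exactly. Their poses are not given: they have to be found in the camera images.
- scanner: Fixed scanner post with a round steel tin pad. Origin: pad centre, on the table; +x points from the pad to the scanner, +z up. Pad 90 mm across, top 4 mm above the table. The grey scanner block (55 mm deep, 75 mm wide, top 108 mm above the table) has its dark window 75 mm from the pad's centre, looking back along -x at the tin.
- tin_mid (a point): Loose plain metal pigment tin, 56 mm across, 90 mm tall, about 0.35 kg, on the scanner's pad. Point at its centre, 45 mm above its underside; +z up, +x out through the middle of its paper barcode panel. A 10 mm pale paper strip on its dark lid runs from the lid's centre to the rim on the panel's side. It starts turned away from the scanner by 45 to 180 degrees, either way.
- code (a point): The middle of the tin's barcode panel, on the tin's side, 28 mm from its axis and 45 mm above its underside.
- lock: Fixed rail lock. Origin: on the table under the seated knob's grip; +x points from the knob to the index bar, +z up; pull along -x. Plunger axis level, 60 mm up. Base plate 10 mm thick, 120 wide, x = 28 to 122 mm; grey bracket x = 32 to 60, 50 wide, top 85 mm up, with a collar out to x = 26; aluminium index bar with a row of holes x = 89 to 105, 150 wide, top 85 up.
- knob (a point): Middle of the black plunger knob's grip, on the plunger axis; it moves with the plunger; axes as the lock's. The knob lies level along x: waist 24 mm across, from 16 mm on the -x (outer) side of this point to 18 mm on the other, ended at -x by a rim 34 mm across and 7 mm thick. Free space below and beside it; 32 mm from this point to the bracket when seated.
- plunger (a joint): Travel of the plunger in m: 0 seated with its pin 11 mm deep in the index bar's hole, 0.025 fully back against its stop. A spring pulls it home: about 4 N at the start, about 10 N fully back; let go, it snaps home.
- jar_mid (a point): Bystander, leave alone: small round glass jar with steel cap, 46 mm across, 75 mm tall, between the scanner and the lock; point at its centre.
- widetin_mid (a point): Bystander, leave alone: short wide unmarked tin, 84 mm across, 48 mm tall, near the far edge of the table; point at its centre.
- printblock_mid (a point): Bystander, leave alone: dark wooden hand-printing block with a grip on top, about 150 x 90 x 70 mm; point at its centre.
- mallet_mid (a point): Bystander, leave alone: wooden mallet lying on its side, head 65 x 110 x 65 mm; point at the head's centre.
- brush_grip (a point): Bystander, leave alone: brush lying between the robot and the jar, about 20 mm high; point on its handle.
- binder_mid (a point): Bystander, leave alone: white capped bottle, 60 mm across, 110 mm tall; point at its centre.

How it is judged (in metres and radians):
On the way, in this order (a step that is already met when the one before it is completed fails the run):
1. the tin stands on its pad with its barcode panel facing the scanner, let go of (angle between the x axis of tin_mid and the x axis of scanner, either way round below 0.35 rad and x of code in the frame of scanner above 0 m and horizontal distance between tin_mid and scanner below 0.02 m and angle between tin_mid's own z axis and vertical below 0.1 rad and height (world z) of tin_mid below 0.056 m and contact force between tin and the fingers below 0.2 N), for 0.3 s.
2. the plunger is drawn fully back and held by the fingers (value of joint plunger above 0.021 m and contact force between plunger and the fingers above 3 N and contact force between plunger and tin below 0.2 N), for 0.3 s.
At the end, for the whole second after the job is handed in: The tin stands upright and still on its pad, its centre within 20 mm of the pad's centre, its barcode panel facing the scanner within 0.35 rad (20 degrees), untouched by the fingers; the plunger is at least 21 of its 25 mm back, held there by the robot's fingers (over 3 N) and by nothing else (all of step 1 and all of step 2 and linear speed of tin below 0.02 m/s); the arm keeps its last pose, push and grip.
It fails at once if the tin is tipped (over 0.4 rad) (angle between tin_mid's own z axis and vertical above 0.4 rad).
It fails at once if a bystander is pushed from its place (over 30 mm) (distance of any of jar_mid, widetin_mid, printblock_mid, mallet_mid, brush_grip, binder_mid from where it was at the start of the episode above 0.03 m).
It also fails if it takes over 58 s, if anything falls off the work surface, if the arm or the gripper's body presses on something with over 40 N, if the wrist force passes 120 N, or if a joint passes its speed limit or range.

## Robot

A 7-joint arm with a two-finger parallel gripper is mounted at the origin on the work surface. World frame = base frame: x ahead of the robot, y to its left, z up, the work surface at z = 0. Lengths are in m, angles in degrees, forces in N, time in s.
With the tool pointing down it reaches from about 0.425 to 0.875 m from the base axis. Payload 4.7 kg.
Tool frame: the origin (TCP) lies on the centre line of the jaws, within the pads' length; the fingertips stand 11 mm ahead of it and the grasp point (between the pads) lies 8 mm behind it (finger_overhang is the x of the fingertips in the tool frame, in m); x points along the fingers, z is the direction in which the jaws open and shut, and the axes are right-handed (so a half turn about x gives the same grasp; the last joint's range is limited). The gripper opens to 87 mm and grips with 3 to 60 N. Pads are 19 mm wide; open, the fingers measure 117 mm over their backs; the gripper's body (75 mm by 190 mm) begins 51 mm behind the grasp point.
Start: joints at [-75.109, 18.392, -4.016, 83.108, 1.295, 78.541, -3.26], TCP at [0.158, 0.63, 0.234] pointing down, gripper open.
Joint ranges: [-163.93, 163.93], [-17.29, 119.83], [-79.2, 71.16], [3.27, 140.29], [-89.18, 269.18], [5.43, 117.66], [-154.24, 154.24]. Speed limits (degrees/s): [147.25, 147.25, 180, 180, 180, 180, 180].

## Interface

Orientations are given as [roll, pitch, yaw] about the fixed x, y, z axes, in that order (R = Rz(yaw) Ry(pitch) Rx(roll)).
In Python, from cell import get_obs, read_camera, sign_off, cut_out, finger_overhang gives the robot as it stands.
- The arm moves only by the tool servo_tool, never from a script. Its argument "rows" is one flat list of numbers, 5 for each row, row after row: the shift along the world's x, y, z in mm, then the turn about the world's z in degrees, then the closure, from 0 (fully open) to 1 (shut). A call has 1 to 10 rows; each row is the pose to reach, as a shift and turn from the pose commanded when the call began; what a row does not reach only later rows make up. A row lasts 1/12 s, in which the tool goes at most 41.7 mm and 7.16 degrees, less where a joint would pass 70% of its speed; a pose out of reach is approached as far as the arm can. A call with a gripper value outside its range is refused whole. The fingers move at their own pace and stop on an object; "force" is the grip in N (left out, the last holds). Time passes only in rows, so rows that repeat a pose let the fingers close. It gives the time, the measured TCP pose, the force and the opening at its end, in the units of the state.
- get_obs(): the state, without advancing time (a new reading comes with each control period).
- read_camera(name): name is "scene" or "side" or "wrist"; returns a dict with "frame" (420x560x3 uint8, blue, green, red), "range_z" (420x560 float32, m along the optical axis (not along the pixel's ray), 0 where there is no reading), "intrinsics" (3x3 intrinsics, pixels), "cam_to_world" (4x4, takes a point from camera to world coordinates); the wrist camera has in their place "tool_from_camera" (4x4, takes a point from camera to tool coordinates, whose origin is the TCP and whose axes are the tool frame's). Camera axes: x right, y down, z forward; pixel columns grow to the right and rows downward; lengths in m; the calibration is good to about 2 mm. A picture is of the moment at which its call begins: read the wrist's pose just before it.
- sign_off(): hands the job in, once; it reports no verdict.
Trained networks look in a picture, given as the dict that the camera call returned (one of the last four; its "shot" number tells which), for a name from the list of things; names that differ only in an ending like _2 or _b are one class to them, and where a whole thing is asked for, a point or a joint stands for the part that bears it (a point fixed in the world has none). Each returns a list of dicts, best first, with "score" (0 to 1); they miss things now and then, are a little off and sometimes report something else, mostly with a low value. They report only what shows in the picture. A call takes as long as a camera call.
- cut_out(name, picture): "pixels" (420x560 bool, what is visible of it) and "extent" ([centre column, centre row, width, height] in pixels, round what is visible of it).
The state is a dict: "time_s": time; "qpos": joint angles; "joint_velocities": joint speeds; "effort": joint torques, N m; "tool_pos": TCP position; "tool_rot": TCP orientation; "force": force on the tool from outside, world axes, zero at the start; "wrist_torque": the same for the moment, N m; "grip_width": finger opening in m.
Only numpy, scipy, OpenCV 4.12 (cv2) and the standard library are available. Lean on these libraries where they do the work, as an engineer would, in place of code of your own. Each camera call takes 0.05 s, during which the arm holds its last target.

## Working session

There is one attempt and no reset: what is moved stays moved. The work goes in short steps, Python scripts to look and compute and a tool call to move; the robot and the scene stay as the last step left them, time stands still between calls to the robot, and variables do not carry over. Pictures are saved under pics/ and viewed, and the job is handed in when it is done.

Besides the shell and the picture viewer there is one more tool, called after "Emit:" as name(argument=value, ...) on one line, values as JSON. servo_tool: Moves the arm, as the interface text tells. Its arguments: {"type":"object","properties":{"rows":{"type":"array"},"force":{"type":"number"}},"required":["rows"]}

```bash
mkdir -p pics; ls
cat > h.py <<'E'
import numpy as np, cv2
from cell import *
def world(p,mask=None,T=None):
    z=p["range_z"];K=p["intrinsics"]
    T=p["cam_to_world"] if T is None else T
    v,u=np.nonzero((z>0)&(mask if mask is not None else True))
    d=z[v,u]
    P=np.c_[(u-K[0,2])/K[0,0]*d,(v-K[1,2])/K[1,1]*d,d]
    return P@T[:3,:3].T+T[:3,3],u,v
def px(p,u,v):
    m=np.zeros((420,560),bool);m[int(v),int(u)]=1
    return world(p,m)[0]
E
python3 - <<'E'
from h import *
o=get_obs();print({k:np.round(v,3) for k,v in o.items()},finger_overhang)
for n in ["scene","side"]:
    p=read_camera(n);cv2.imwrite(f"pics/{n}0.png",p["frame"])
    print(n,np.round(p["cam_to_world"],3).tolist())
    for t in ["scanner","tin_mid","code","lock","knob","jar_mid","brush_grip","binder_mid","widetin_mid","printblock_mid","mallet_mid"]:
        r=cut_out(t,p)
        for d in r[:1]:
            P,u,v=world(p,d["pixels"])
            print(t,round(d["score"],2),np.round(d["extent"]),len(P),np.round(np.percentile(P,[2,50,98],axis=0),3).tolist() if len(P) else 0)
E
```

```text
pics
{'time_s': np.float64(0.0), 'qpos': array([-75.108,  18.436,  -4.014,  83.175,   1.297,  78.541,  -3.261]), 'joint_velocities': array([ 0.04 ,  0.02 , -0.008,  0.1  , -0.054,  0.009, -0.09 ]), 'effort': array([ 0.0000e+00, -4.9128e+01, -4.0400e-01, -3.1253e+01, -6.4000e-02,
        4.4000e-02,  0.0000e+00]), 'tool_pos': array([0.158, 0.63 , 0.232]), 'tool_rot': array([-175.82 ,   89.893,  -99.904]), 'force': array([ 0.561, -1.   , -0.842]), 'wrist_torque': array([ 0.024, -0.042, -0.008]), 'grip_width': np.float64(0.087)} 0.011
scene [[-0.083, 0.63, -0.772, 1.306], [0.997, 0.058, -0.059, 0.088], [0.007, -0.775, -0.632, 0.716], [0.0, 0.0, 0.0, 1.0]]
scanner 0.92 [178. 214.  75.  54.] 2125 [[0.482, -0.296, -0.001], [0.548, -0.168, 0.042], [0.563, -0.133, 0.109]]
code 0.68 [158. 214.  34.  48.] 1034 [[0.453, -0.317, -0.0], [0.539, -0.259, 0.065], [0.55, -0.239, 0.096]]
lock 0.6 [337. 227.  68.  61.] 2411 [[0.473, 0.098, 0.003], [0.528, 0.161, 0.056], [0.594, 0.235, 0.086]]
knob 0.48 [366. 207.  17.  13.] 149 [[0.462, 0.213, 0.054], [0.479, 0.232, 0.069], [0.493, 0.247, 0.076]]
jar_m
[... 1307 characters left out ...]
5, 0.068], [0.488, 0.302, 0.082]]
jar_mid 0.88 [319. 223.  21.  34.] 561 [[0.555, -0.031, 0.003], [0.573, -0.023, 0.049], [0.595, 0.008, 0.076]]
brush_grip 0.61 [245. 230.  16.  59.] 667 [[0.381, -0.059, 0.008], [0.397, 0.048, 0.017], [0.418, 0.133, 0.021]]
binder_mid 0.94 [323. 129.  23.  39.] 568 [[0.657, 0.373, 0.003], [0.68, 0.384, 0.057], [0.71, 0.41, 0.108]]
widetin_mid 0.93 [395. 205.  34.  35.] 972 [[0.744, 0.0, 0.004], [0.778, 0.024, 0.046], [0.819, 0.078, 0.05]]
printblock_mid 0.61 [202. 359.  91.  65.] 4245 [[0.22, -0.368, 0.01], [0.287, -0.332, 0.049], [0.362, -0.27, 0.07]]
mallet_mid 0.72 [397. 205.  37.  35.] 981 [[0.744, 0.0, 0.003], [0.778, 0.024, 0.046], [0.82, 0.077, 0.05]]
```

Run:
```python
import cv2
a=cv2.imread("pics/scene0.png");b=cv2.imread("pics/side0.png")
c1=cv2.resize(a[160:300,120:400],(800,400),interpolation=2)
c2=cv2.resize(b[140:360,180:400],(400,400)  ,interpolation=2)
c3=cv2.resize(b[270:350,280:360],(400,400)  ,interpolation=2)
cv2.imwrite("pics/m1.png",cv2.resize(a,(800,600)));cv2.imwrite("pics/m2.png",c1);
import numpy as np
cv2.imwrite("pics/m3.png",np.hstack([c2,c3]))
```

```text
(no output)
```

View pics/m1.png

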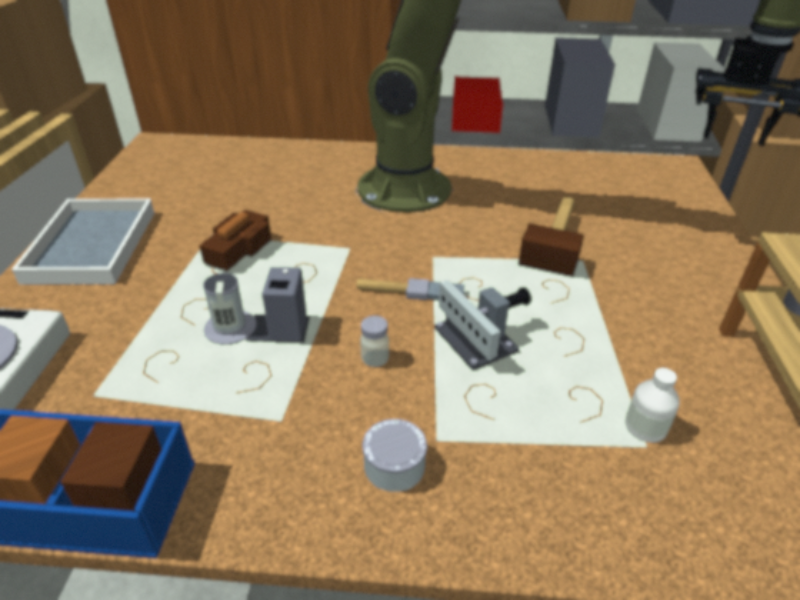

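View pics/m2.png

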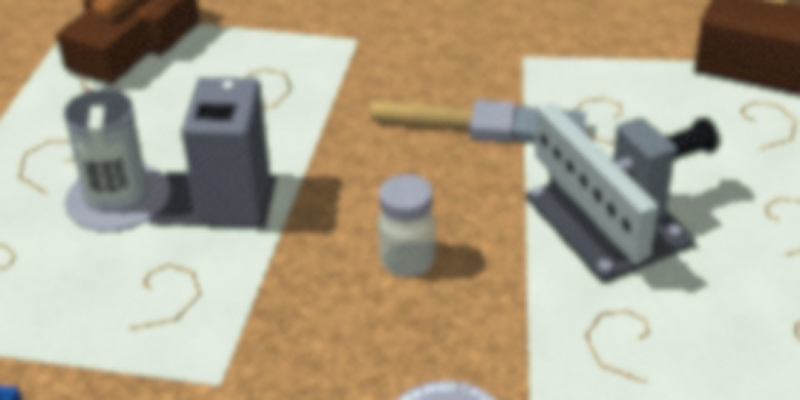

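View pics/m3.png

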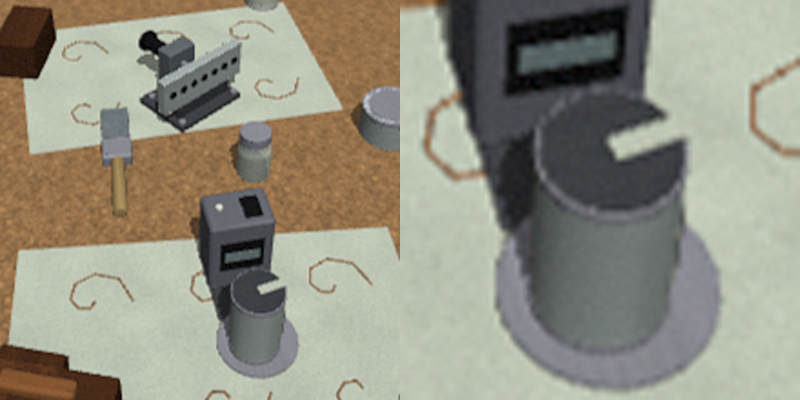

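```bash
cat > m.py <<'E'
from h import *
def circ(P):
    A=np.c_[2*P[:,:2],np.ones(len(P))];s=np.linalg.lstsq(A,(P[:,:2]**2).sum(1),rcond=None)[0]
    return s[:2],np.sqrt(s[2]+s[:2]@s[:2])
def rect(P): 
    r=cv2.minAreaRect((P[:,:2]*1000).astype(np.float32)); return r
for n in ["scene","side"]:
    p=read_camera(n);P,u,v=world(p);g=p["frame"][v,u].astype(float)
    near=np.hypot(P[:,0]-.517,P[:,1]+.268)<.04
    lid=near&(P[:,2]>.088)&(P[:,2]<.103)
    Q=P[lid];c,r=cv2.minEnclosingCircle((Q[:,:2]*1000).astype(np.float32))
    print(n,"lid",c,r,np.median(Q[:,2]),lid.sum())
    gg=g[lid].mean(1);st=Q[gg>150];print("gray",np.percentile(gg,[5,50,95]))
    if len(st)>3:
        d=st[:,:2].mean(0)*1000-np.array(c);print("strip n",len(st),d,np.degrees(np.arctan2(d[1],d[0])))
    sc=(abs(P[:,0]-.52)<.07)&(abs(P[:,1]+.165)<.06)&(P[:,2]>.105)&(P[:,2]<.115)
    print("scanner top",rect(P[sc]),sc.sum())
    L=(abs(P[:,0]-.53)<.1)&(abs(P[:,1]-.16)<.12)
    t=L&(P[:,2]>.080)&(P[:,2]<.09);print("tops",t.sum())
    Q=P[t];
    # cluster
    im=np.zeros((420,560),np.uint8);im[v[t],u[t]]=1
    k,lab,stt,_=cv2.connectedComponentsWithStats(im)
    for i in range(1,k):
        if stt[i,4]>20:
            q=P[t][lab[v[t],u[t]]==i];print("  comp",stt[i,4],np.round(q.mean(0),4),rect(q))
    b=L&(P[:,2]>.006)&(P[:,2]<.014);print("base",rect(P[b]),b.sum())
    kn=(abs(P[:,0]-.475)<.05)&(abs(P[:,1]-.235)<.05)&(P[:,2]>.05)&(P[:,2]<.079)&(g.mean(1)<70)
    print("knob",kn.sum(),np.round(P[kn].mean(0),4),rect(P[kn]), np.percentile(P[kn][:,2],[2,98]))
E
python3 m.py
```

```text
scene lid (520.3438720703125, -266.14208984375) 30.79566192626953 0.09413976159784176 322
gray [ 80.         101.5        204.51666667]
strip n 56 [ 8.41186211 -0.26551419] -1.8078985501848175
scanner top ((519.605224609375, -161.35072326660156), (75.833984375, 53.29750061035156), 2.8277626037597656) 414
tops 518
  comp 342 [0.5357 0.1442 0.0841] ((530.8289794921875, 141.52301025390625), (151.08395385742188, 18.505596160888672), 34.4442138671875)
  comp 176 [0.5052 0.1846 0.0838] ((503.8268127441406, 184.66693115234375), (51.21579360961914, 29.339855194091797), 33.264705657958984)
base ((519.9961547851562, 160.3126678466797), (121.18609619140625, 95.4292221069336), 33.915157318115234) 505
knob 116 [0.4801 0.2286 0.0677] ((487.3232116699219, 220.4075469970703), (24.842517852783203, 54.20452880859375), 41.909297943115234) [0.05892594 0.07447871]
side lid (519.6065063476562, -268.8327941894531) 29.552204132080078 0.09444212386480677 661
gray [ 60.          65.66666667 187.66666667]
strip n 66 [13.68149308  3.90554296] 15.932017810844913
scanner top ((517.3456420898438, -165.18759155273438), (73.65201568603516, 53.820743560791016), 3.11803936958313) 678
tops 398
  comp 134 [0.5007 0.1787 0.0835] ((501.0252990722656, 181.99600219726562), (51.40000534057617, 30.205537796020508), 33.97630310058594)
  comp 264 [0.5267 0.136  0.0836] ((529.98974609375, 139.27183532714844), (151.45509338378906, 19.264591217041016), 33.749935150146484)
base ((516.6312255859375, 157.42340087890625), (120.25870513916016, 99.15408325195312), 33.968265533447266) 364
knob 107 [0.4689 0.2229 0.067 ] ((474.6445617675781, 223.62567138671875), (32.45934295654297, 40.416786193847656), 40.5272216796875) [0.05584963 0.07521055]
```

Run:
```python
from h import *
from scipy.spatial.transform import Rotation as R
o=get_obs();M=R.from_euler('xyz',o['tool_rot'],degrees=True).as_matrix();print(M.round(3));z=M[:,2];print(np.degrees(np.arctan2(z[1],z[0])))
p=read_camera("side");P,u,v=world(p);g=p["frame"][v,u].astype(int)
s=(P[:,2]>.001)&(P[:,2]<.007)&(np.hypot(P[:,0]-.52,P[:,1]+.267)<.05)
sel=s
print(s.sum(),cv2.minEnclosingCircle((P[s][:,:2]*1000).astype(np.float32)),np.percentile(P[s][:,:2],[1,99],axis=0))
```

```text
[[ 0.    -0.97   0.243]
 [ 0.     0.243  0.97 ]
 [-1.    -0.     0.   ]]
75.91495472916147
651 ((520.2708129882812, -266.74066162109375), 49.92463302612305) [[ 0.47542649 -0.3118554 ]
 [ 0.56679202 -0.22832068]]
```

Emit:
servo_tool(rows=[300,-290,0,-71,0,300,-290,0,-71,0,300,-290,0,-71,0,300,-290,0,-71,0,300,-290,0,-71,0,300,-290,0,-71,0,300,-290,0,-71,0,300,-290,0,-71,0,300,-290,0,-71,0,300,-290,0,-71,0])

```text
time_s: 2.18
tool_pos: [0.4589, 0.3393, 0.234]
tool_rot: [49.3, 89.9, 53.9]
force: [0.2, 0.8, -0.5]
grip_width: 0.0873
```

Emit:
servo_tool(rows=[61,-410,0,-65,0,61,-410,0,-65,0,61,-410,0,-65,0,61,-410,0,-65,0,61,-410,0,-65,0,61,-410,0,-65,0,61,-410,0,-65,0,61,-410,0,-65,0,61,-410,0,-65,0,61,-410,0,-65,0])

```text
time_s: 3.02
tool_pos: [0.5187, -0.0716, 0.2341]
tool_rot: [79.8, 89.9, 19.3]
force: [1.1, -0.4, -0.5]
grip_width: 0.0869
```

Emit:
servo_tool(rows=[0,-196,0,0,0,0,-196,0,0,0,0,-196,0,0,0,0,-196,0,0,0,0,-196,0,0,0,0,-196,0,0,0,0,-196,0,0,0])

```text
time_s: 3.6
tool_pos: [0.5179, -0.2674, 0.2336]
tool_rot: [-54.6, 89.9, -115.0]
force: [0.3, 0.5, -0.7]
grip_width: 0.0871
```

```bash
cat > w.py <<'E'
import sys
from h import *
from scipy.spatial.transform import Rotation as R
def wrist(name):
    o=get_obs();p=read_camera("wrist")
    T=np.eye(4);T[:3,:3]=R.from_euler('xyz',o['tool_rot'],degrees=True).as_matrix();T[:3,3]=o['tool_pos']
    z=T[:3,2];print("t",o['time_s'],"tcp",np.round(o['tool_pos'],4),"jaw",np.degrees(np.arctan2(z[1],z[0])).round(1),"w",o['grip_width'],"F",np.round(o['force'],1),"q",np.round(o['qpos'],0))
    cv2.imwrite(f"pics/{name}.png",p["frame"]);return p,T@p["tool_from_camera"]
if __name__=="__main__":
    p,T=wrist(sys.argv[1]);P,u,v=world(p,T=T);g=p["frame"][v,u].astype(float).mean(1)
    l=(np.hypot(P[:,0]-.52,P[:,1]+.267)<.045)&(P[:,2]>.088)&(P[:,2]<.102)
    Q=P[l];print("lid n",l.sum())
    if l.sum()>50:
        c,r=cv2.minEnclosingCircle((Q[:,:2]*1000).astype(np.float32));st=Q[g[l]>140]
        print("lid",c,r,np.median(Q[:,2]),"strip",len(st))
        if len(st)>5:
            d=st[:,:2].mean(0)*1000-c;print(d,np.degrees(np.arctan2(d[1],d[0])))
            e=np.linalg.svd(st[:,:2]-st[:,:2].mean(0),full_matrices=False)[2][0];print("strip axis",np.degrees(np.arctan2(e[1],e[0])))
    s=(abs(P[:,0]-.52)<.07)&(abs(P[:,1]+.165)<.06)&(P[:,2]>.103)&(P[:,2]<.115)
    if s.sum()>50: print("scanner top",cv2.minAreaRect((P[s][:,:2]*1000).astype(np.float32)))
E
python3 w.py w1
```

```text
t 3.6 tcp [ 0.5179 -0.2674  0.2336] jaw -60.4 w 0.08709696039872335 F [ 0.3  0.5 -0.7] q [-17.  13.  49.  95. -10.  77. -27.]
lid n 2413
lid (517.5607299804688, -268.5180969238281) 29.27527618408203 0.09410049087105449 strip 459
[8.9447967  0.19346385] 1.2390370117037908
strip axis -163.210045274655
scanner top ((516.6122436523438, -163.83200073242188), (74.6782455444336, 54.229801177978516), 2.8683533668518066)
```

View pics/w1.png

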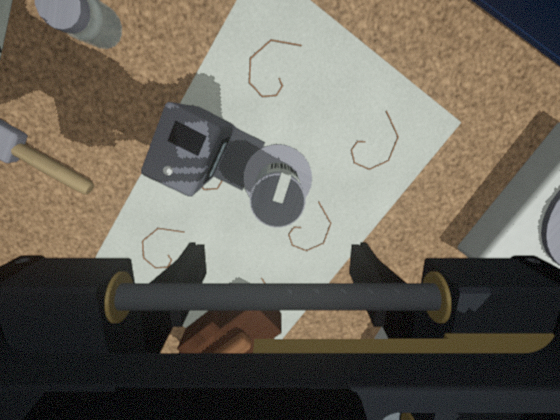

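Emit:
servo_tool(rows=[1,-1,-40,0,0,1,-1,-80,0,0,1,-1,-120,0,0,1,-1,-150,0,0,1,-1,-167,0,0,1,-1,-167,0,0])

```text
time_s: 4.15
tool_pos: [0.5176, -0.2617, 0.0622]
tool_rot: [-147.4, 89.5, 152.8]
force: [-0.4, 0.5, -0.4]
grip_width: 0.0867
```

Emit:
servo_tool(rows=[0,0,0,0,0.3,0,0,0,0,0.33,0,0,0,0,0.36,0,0,0,0,0.45,0,0,0,0,0.6,0,0,0,0,0.6,0,0,0,0,0.6,0,0,0,0,0.6], force=15)

```text
time_s: 4.82
tool_pos: [0.5203, -0.2661, 0.0675]
tool_rot: [69.2, 89.9, 9.2]
force: [-0.6, 1.6, 5.8]
grip_width: 0.0555
```

```bash
python3 w.py w2;python3 - <<'E'
from h import *
p=read_camera("side");cv2.imwrite("pics/s2.png",cv2.resize(p["frame"][220:400,220:420],(800,600)[0:2]))
E
```

```text
t 4.8167 tcp [ 0.5203 -0.2661  0.0675] jaw -60.1 w 0.05553411946134464 F [-0.6  1.6  5.8] q [-13.  23.  45. 105. -19.  60. -21.]
lid n 7146
lid (528.5631103515625, -261.2694091796875) 41.346092224121094 0.09411653970225203 strip 554
[ 1.57036583 -0.45343846] -16.105915697772186
strip axis -173.1229135191482
scanner top ((519.7206420898438, -167.48126220703125), (73.89632415771484, 52.534202575683594), 9.332551956176758)
```

View pics/s2.png

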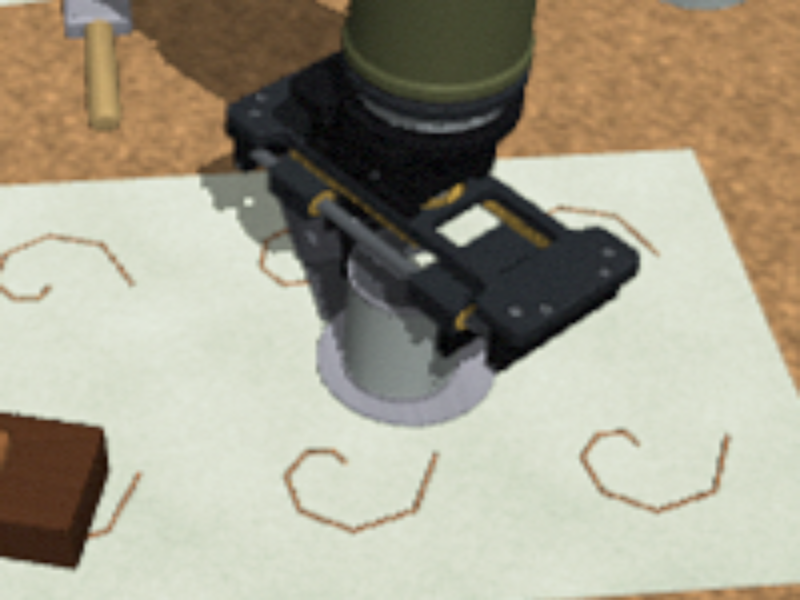

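Emit:
servo_tool(rows=[0,0,1,7,0.6,0,0,1,14,0.6,0,0,1,21,0.6,0,0,1,28,0.6,0,0,1,35,0.6,0,0,1,42,0.6,0,0,1,49,0.6,0,0,1,56,0.6,0,0,1,62,0.6,0,0,1,68,0.6], force=25)

```text
time_s: 5.75
tool_pos: [0.52, -0.2666, 0.0675]
tool_rot: [-50.6, 89.9, -42.4]
force: [0.5, -0.4, -0.9]
grip_width: 0.0555
```

Emit:
servo_tool(rows=[0,0,0,4,0.6,0,0,0,8,0.6,0,0,-1,8,0.6,0,0,-1,8,0.6,0,0,-1,8,0.6])

```text
time_s: 6.17
tool_pos: [0.5202, -0.2666, 0.0674]
tool_rot: [-29.9, 89.9, -14.1]
force: [-0.8, 0.3, 5.5]
grip_width: 0.0554
```

```bash
python3 w.py w3
```

```text
t 6.1667 tcp [ 0.5202 -0.2666  0.0674] jaw 15.8 w 0.055384229137764016 F [-0.8  0.3  5.5] q [ -1.  20.  30. 104. -12.  59.  50.]
lid n 7160
lid (516.0411376953125, -256.9637145996094) 41.38459396362305 0.09410027990238204 strip 390
[ 7.45846101 -6.82168607] -42.44677955824779
strip axis -110.19447132436157
scanner top ((516.1715087890625, -164.4777374267578), (74.03038787841797, 52.698421478271484), 2.831899642944336)
```

View pics/w3.png

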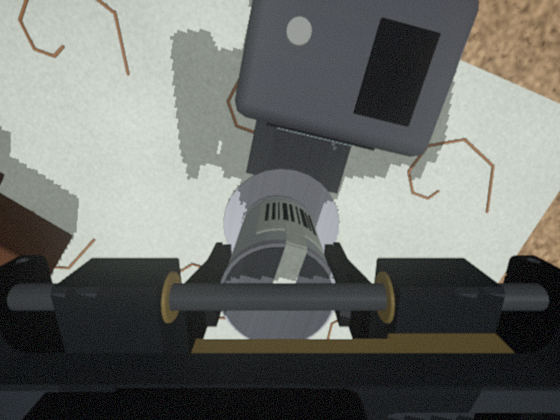

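Emit:
servo_tool(rows=[0,0,1,0,0.3,0,0,1,0,0.2,0,0,1,0,0,0,0,1,0,0,0,0,20,0,0,0,0,50,0,0,0,0,90,0,0,0,0,130,0,0,0,0,165,0,0,0,0,165,0,0])

```text
time_s: 7.05
tool_pos: [0.5231, -0.2682, 0.2395]
tool_rot: [-34.1, 89.3, -18.2]
force: [1.8, -1.5, 0.1]
grip_width: 0.0872
```

```bash
python3 w.py w4
python3 - <<'E'
from h import *
p=read_camera("scene");cv2.imwrite("pics/s4.png",cv2.resize(p["frame"][160:300,120:400],(800,400)))
E
```

```text
t 7.05 tcp [ 0.5231 -0.2682  0.2395] jaw 15.9 w 0.08720492081906633 F [ 1.8 -1.5  0.1] q [-4. 11. 32. 94. -6. 77. 46.]
lid n 2328
lid (519.5719604492188, -269.1715393066406) 29.095457077026367 0.09413365278365488 strip 423
[1.01136635 7.0671046 ] 81.85575580877206
strip axis -97.38718904843408
scanner top ((516.4500122070312, -163.85372924804688), (74.3543472290039, 54.474788665771484), 2.8895881175994873)
```

View pics/w4.png

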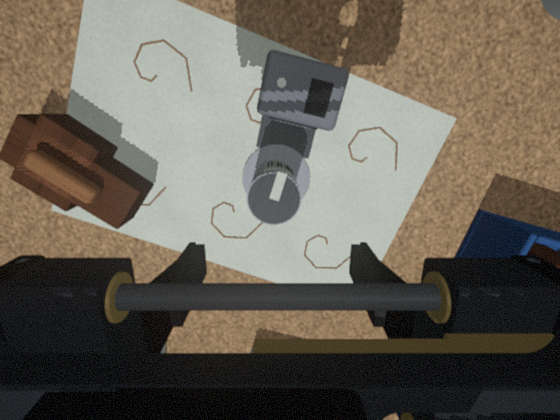

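View pics/s4.png

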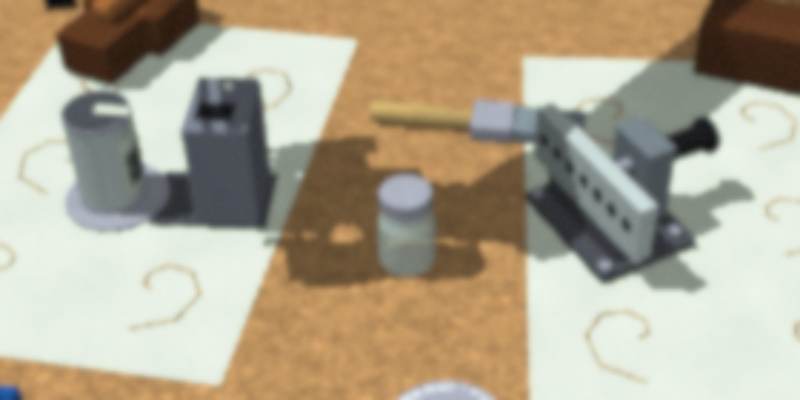

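Run:
```python
from w import *
p,T=wrist("w5");P,u,v=world(p,T=T);g=p["frame"][v,u].astype(float).mean(1)
l=(np.hypot(P[:,0]-.5195,P[:,1]+.269)<.026)&(P[:,2]>.090)&(P[:,2]<.098)
print(np.percentile(g[l],[5,50,75,80,85,90,95]))
for th in (150,170,190,210):
    st=P[l&(g>th)];r=cv2.minAreaRect((st[:,:2]*1000).astype(np.float32))
    e=np.linalg.svd(st[:,:2]-st[:,:2].mean(0),full_matrices=False)[2][0]
    print(th,len(st),r,np.degrees(np.arctan2(e[1],e[0])))
c=p["frame"][160:230,240:315];cv2.imwrite("pics/c5.png",cv2.resize(c,(600,560)))
```

```text
t 7.15 tcp [ 0.5205 -0.2665  0.2331] jaw 15.9 w 0.08709157987647206 F [-0.5 -0.1 -1.1] q [-4. 11. 32. 94. -6. 76. 46.]
[ 84.33333333  90.33333333  93.66666667  95.66666667 113.93333333
 181.66666667 185.66666667]
150 258 ((519.92138671875, -256.4664001464844), (26.50495147705078, 10.01877498626709), 88.09144592285156) -91.3498605267732
170 237 ((519.8381958007812, -256.25750732421875), (26.09516716003418, 9.326363563537598), 88.12771606445312) -91.10602837750356
190 9 ((519.8939819335938, -255.548583984375), (23.55877685546875, 6.997757434844971), 88.66035461425781) -97.83717867269061<stdin>:7: RuntimeWarning: Mean of empty slice.
  ret = um.true_divide(
Traceback (most recent call last):
IndexError: index 0 is out of bounds for axis 0 with size 0
```

Emit:
servo_tool(rows=[-4,40,0,4,0,-8,80,0,8,0,-12,120,0,12,0,-16,160,0,16,0,-20,200,0,18,0,-24,240,0,18,0,-28,280,0,18,0,-32,320,0,18,0,-36,360,0,18,0,-40,400,0,18,0])

```text
time_s: 8.03
tool_pos: [0.4779, 0.1355, 0.2294]
tool_rot: [165.4, 89.8, -160.7]
force: [1.3, -0.1, 0.6]
grip_width: 0.0869
```

Emit:
servo_tool(rows=[-2,40,0,0,0,-4,70,0,0,0,-4,87,0,0,0,-4,87,0,0,0,-4,87,0,0,0])

```text
time_s: 8.45
tool_pos: [0.4745, 0.2212, 0.2293]
tool_rot: [-178.9, 89.8, -144.9]
force: [-0.6, 0.5, -0.1]
grip_width: 0.0871
```

Run:
```python
from w import *
p,T=wrist("w6");P,u,v=world(p,T=T);g=p["frame"][v,u].astype(float).mean(1)
L=(abs(P[:,0]-.53)<.1)&(abs(P[:,1]-.16)<.12)
t=L&(P[:,2]>.080)&(P[:,2]<.09)
im=np.zeros((420,560),np.uint8);im[v[t],u[t]]=1
k,lab,stt,_=cv2.connectedComponentsWithStats(im)
for i in range(1,k):
    if stt[i,4]>50:
        q=P[t][lab[v[t],u[t]]==i];print("comp",stt[i,4],cv2.minAreaRect((q[:,:2]*1000).astype(np.float32)))
kn=(np.hypot(P[:,0]-.473,P[:,1]-.225)<.035)&(P[:,2]>.05)&(P[:,2]<.08)
ex=np.array([.558,-.83]);ey=np.array([.83,.558]);d=P[kn][:,:2]-[.4765,.221]
print("knob n",kn.sum(),"x",np.percentile(d@ex,[1,50,99]),"y",np.percentile(d@ey,[1,99]),"z",np.percentile(P[kn][:,2],[1,99]))
for a in np.arange(-.03,.03,.006):
    s=abs(d@ex-a)<.003
    if s.sum()>5: print(a.round(3),s.sum(),"z",P[kn][s][:,2].max().round(4),"y",np.percentile((d@ey)[s],[2,98]).round(4))
```

```text
t 8.45 tcp [0.4745 0.2212 0.2293] jaw 34.1 w 0.08710410365946963 F [-0.6  0.5 -0.1] q [-33.   3.   5. 101.  -0.  76.   6.]
comp 1097 ((499.49029541015625, 184.3877716064453), (49.390350341796875, 27.833776473999023), 34.01423263549805)
comp 1070 ((525.7201538085938, 144.58444213867188), (149.19387817382812, 9.331226348876953), 33.702388763427734)
knob n 1176 x [-0.02498988 -0.00228819  0.02838258] y [-0.01610293  0.01336064] z [0.05108025 0.07587287]
-0.024 220 z 0.0765 y [-0.0164  0.0139]
-0.018 118 z 0.0768 y [-0.0162  0.014 ]
-0.012 117 z 0.072 y [-0.0132  0.0099]
-0.006 122 z 0.0718 y [-0.0132  0.01  ]
-0.0 117 z 0.0721 y [-0.0132  0.0101]
0.006 114 z 0.0721 y [-0.0133  0.0102]
0.012 117 z 0.0724 y [-0.0133  0.0103]
0.018 32 z 0.0717 y [-0.0099  0.0077]
0.024 180 z 0.0745 y [-0.0144  0.0115]
```

View pics/w6.png

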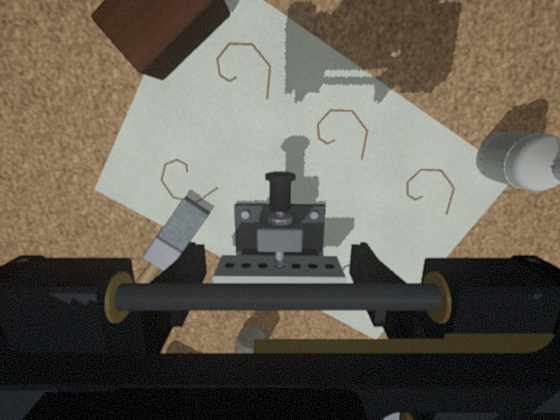

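Emit:
servo_tool(rows=[1,-1,-40,0,0,1,-1,-80,0,0,1,-1,-120,0,0,1,-1,-150,0,0,1,-1,-165,0,0,1,-1,-177,0,0,1,-1,-177,0,0,1,-1,-177,0,0])

```text
time_s: 9.17
tool_pos: [0.4771, 0.2188, 0.0546]
tool_rot: [-145.1, 90.0, -111.3]
force: [-0.1, 0.2, -0.3]
grip_width: 0.0871
```

Emit:
servo_tool(rows=[0,0,0,0,0.5,0,0,0,0,0.6,0,0,0,0,0.68,0,0,0,0,0.75,0,0,0,0,0.9,0,0,0,0,0.9,0,0,0,0,0.9,0,0,0,0,0.9,0,0,0,0,0.9], force=40)

```text
time_s: 9.92
tool_pos: [0.4767, 0.2199, 0.0546]
tool_rot: [-49.7, 90.0, -15.7]
force: [0.4, 0.5, 0.1]
grip_width: 0.0352
```

Run:
```python
from w import *
p,T=wrist("w7")
```

```text
t 9.9167 tcp [0.4767 0.2199 0.0546] jaw 33.9 w 0.03518185311659994 F [0.4 0.5 0.1] q [-33.  13.   5. 112.  -1.  55.   7.]
```

View pics/w7.png

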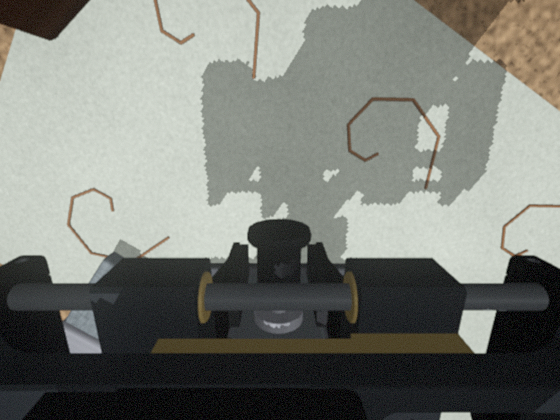

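Emit:
servo_tool(rows=[0,0,-2,0,1,0,0,-2,0,1,0,0,-2,0,1,0,0,-2,0,1,0,0,-2,0,1,0,0,-2,0,1], force=40)

```text
time_s: 10.47
tool_pos: [0.4772, 0.2202, 0.0527]
tool_rot: [-6.4, 89.9, 27.5]
force: [2.3, 0.7, 0.0]
grip_width: 0.0228
```

Emit:
servo_tool(rows=[-3,4,0,0,1,-6,9,0,0,1,-9,13,0,0,1,-11,17,0,0,1,-13,20,0,0,1,-14,21,0,0,1,-14,21,0,0,1,-14,21,0,0,1], force=50)

```text
time_s: 11.13
tool_pos: [0.4656, 0.2377, 0.0528]
tool_rot: [-70.1, 89.7, -36.3]
force: [6.5, -6.7, -2.2]
grip_width: 0.0231
```

Run:
```python
from w import *
p,T=wrist("w8")
q=read_camera("side");cv2.imwrite("pics/s8.png",cv2.resize(q["frame"][120:240,200:360],(800,600)))
```

```text
t 11.1333 tcp [0.4656 0.2377 0.0528] jaw 33.8 w 0.02314185998986985 F [ 6.5 -6.7 -2.2] q [-34.  13.   5. 113.  -1.  55.   4.]
```

View pics/w8.png

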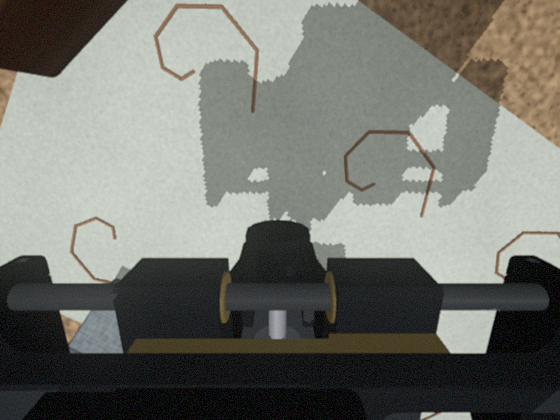

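View pics/s8.png

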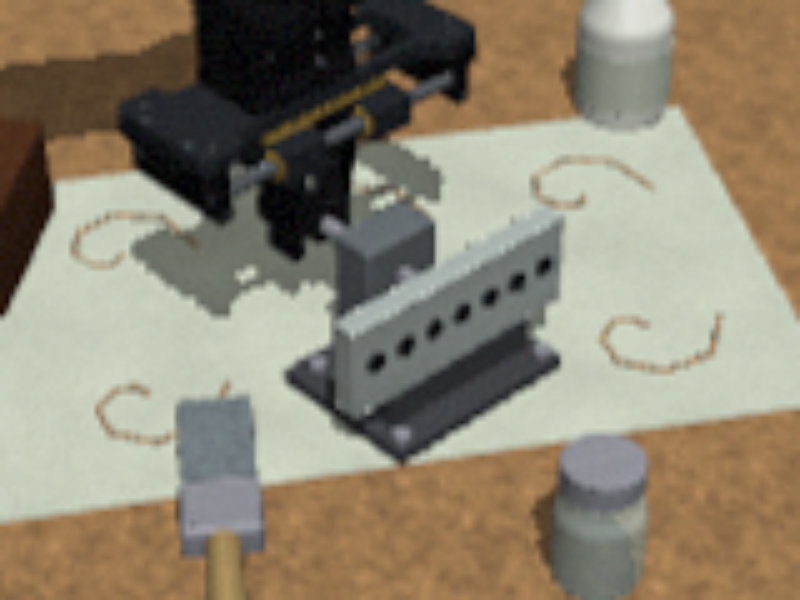

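Emit:
servo_tool(rows=[-1,2,0,0,1,-2,3,0,0,1,-3,5,0,0,1,-4,6,0,0,1,-4,6,0,0,1,-4,6,0,0,1], force=60)

```text
time_s: 11.73
tool_pos: [0.4633, 0.2411, 0.0528]
tool_rot: [-75.9, 89.5, -42.2]
force: [11.3, -10.9, -2.3]
grip_width: 0.0223
```

Emit:
servo_tool(rows=[-1,2,0,0,1,-1,2,0,0,1,-1,2,0,0,1,-1,2,0,0,1], force=60)

```text
time_s: 12.07
tool_pos: [0.4633, 0.2412, 0.0528]
tool_rot: [-81.2, 89.4, -47.6]
force: [13.4, -14.1, -1.6]
grip_width: 0.0225
```

Run:
```python
from w import *
a=get_obs()
p,T=wrist("w9")
w8=cv2.imread("pics/w8.png");w7=cv2.imread("pics/w7.png")
cv2.imwrite("pics/w9c.png",np.hstack([cv2.resize(x[200:350,200:360],(266,250)) for x in (w7,w8,p["frame"])]))
q=read_camera("side");cv2.imwrite("pics/s9.png",np.hstack([cv2.resize(q["frame"][150:210,220:300],(400,300)),cv2.resize(q["frame"][270:350,280:360],(400,300))]))
q=read_camera("scene");cv2.imwrite("pics/s9b.png",cv2.resize(q["frame"][160:300,120:400],(800,400)))
import numpy as np
P,u,v=world(q)
l=(np.hypot(P[:,0]-.52,P[:,1]+.268)<.04)&(P[:,2]>.088)&(P[:,2]<.103)
print(cv2.minEnclosingCircle((P[l][:,:2]*1000).astype(np.float32)))
print(get_obs()['tool_pos'],get_obs()['force'])
```

```text
t 12.0667 tcp [0.4633 0.2412 0.0528] jaw 33.6 w 0.022527288781299348 F [ 13.4 -14.1  -1.6] q [-35.  12.   4. 113.  -0.  55.   3.]
((523.9277954101562, -268.3880920410156), 30.36379051208496)
[0.46329247 0.2411327  0.05275564] [ 12.31271559 -13.65347572  -2.09959553]
```

View pics/w9c.png

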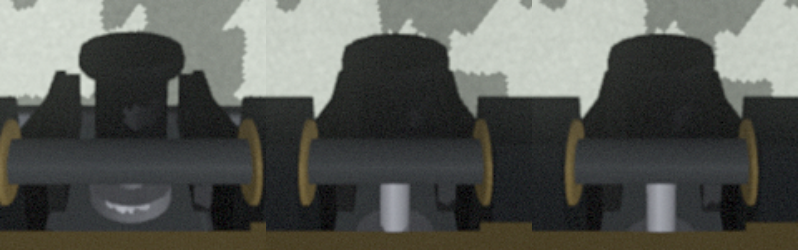

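View pics/s9.png

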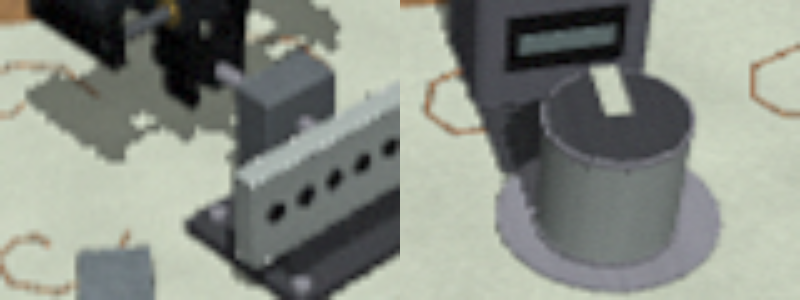

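View pics/s9b.png

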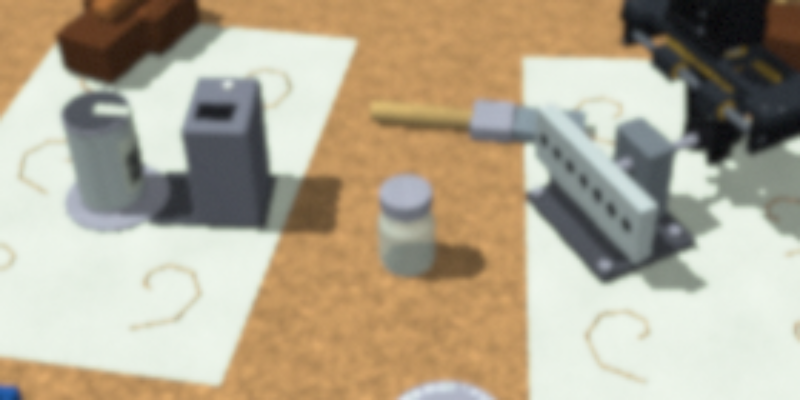

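```bash
python3 -c "
from cell import *
o=get_obs();print(o['time_s'],o['tool_pos'],o['force'],o['grip_width']);sign_off()"
```

```text
12.2167 [0.46329247 0.2411327  0.05275564] [ 12.31271559 -13.65347572  -2.09959553] 0.022424668275317132
the job is handed in; nothing more can be done
```

I turned the pigment tin to face the scanner and let go of it. Then I pulled the lock plunger back to its stop and handed the job in at 12.2 s, still holding the knob. The hand-in gives no verdict, so these are my own last checks.

- **Tin:** it stands upright on the pad, and the lid strip points about 5° off the scanner's axis (limit 20°). Its centre is about 2 to 4 mm from my estimate of the pad's centre (limit 20 mm).
- **Tin angle readings:** a first reading put the strip about 10° off. I took that to be lid-rim pixels mixed in, and re-measuring the strip alone gave the 5°.
- **Plunger:** the tool moved 25 mm back along the plunger's axis. Pulling further only raised the force, to about 18 N, without any more movement, so it is against its stop. The wrist pictures show no slip on the knob.
- **Other things:** my path touched none of them, and the last pictures show none out of place. I did not re-measure their positions.
- **Camera disagreement:** the cameras disagreed by up to about 4 mm on where the tin and the lock are. I used averages and the wrist camera's own view; neither grasp needed correcting.

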